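# Slide the tray of nuts under the bench riser

## Robot

A 7-joint arm with a two-finger parallel gripper is mounted at the origin on a cart in front of the work surface, level with it; the furniture and walls round the work are solid. World frame = base frame: x ahead of the robot, y to its left, z up, the work surface at z = 0. Lengths are in mm, angles in rad, forces in N, time in s.
With the tool pointing down it reaches from about 425 to 950 mm from the base axis. Payload 4.7 kg.
Tool frame: the origin (TCP) lies at the very end of the fingers, on their centre line; the grasp point (between the pads) lies 19 mm behind it; z points along the fingers, y is the line along which they close (so a half turn about z gives the same grasp; the last joint's range is limited). The gripper opens to 87 mm and grips with 3 to 60 N. Pads are 19 mm wide; open, the fingers measure 117 mm over their backs; the gripper's body (75 mm by 190 mm) begins 51 mm behind the grasp point.
Start: joints at [-1.315, 0.469, -0.049, 1.532, 0.024, 1.141, -0.082], TCP at [189.61, 647.841, 222.573] pointing down, gripper open.
Joint ranges: [-2.59, 2.59], [-0.33, 1.99], [-1.39, 1.29], [0.1, 2.45], [-1.04, 4.18], [0.21, 1.99], [-2.66, 2.66]. Speed limits (rad/s): [2.57, 2.57, 3.14, 3.14, 3.14, 3.14, 3.14].

## Interface

Orientations are given as a 3x3 rotation matrix whose columns are the frame's x, y, z axes.
In Python, from station import * gives the robot as it stands.
- The arm moves only by the tool step_arm, never from a script. Its argument "commands" is a list of rows, each a list of 5 numbers: the gripper command: -1 is shut, 1 is fully open, values between are in proportion, then the shift along the world's x, y, z each as a share of 150 mm, from -1 to 1, then the turn about the world's z as a share of 60 degrees, from -1 to 1. In form: [[jaw, dx, dy, dz, roll], ...]. A call has 1 to 8 rows; each row shifts and turns the commanded pose from where the row before left it; what a row does not reach is not made up. A row lasts 1/12 s, in which the tool goes at most 41.7 mm and 7.16 degrees, less where a joint would pass 70% of its speed; a pose out of reach is approached as far as the arm can. A call with a number of a shift or a turn outside -1 to 1 is refused whole. A call with a gripper value outside its range is refused whole. The fingers move at their own pace and stop on an object; "squeeze" is the grip in N (left out, the last holds). Time passes only in rows, so rows that do not move let the fingers close. It gives the time, the measured TCP pose, the force, the opening and the grip force at its end, in the units of the state.
- get_state(): the state, without advancing time (a new reading comes with each control period).
- read_camera(name): name is "scene" or "top"; returns a dict with "pixels" (480x640x3 uint8, red, green, blue), "fovy" (degrees; the focal length in pixels is half the picture's height over the tangent of half this angle, whatever the lens; pixels are square), "cx", "cy" (the principal point, pixels), "pose" (4x4, takes a point from camera to world coordinates). Camera axes: x right, y down, z forward; pixel columns grow to the right and rows downward; lengths in mm; the calibration is good to about 2 mm. A picture is of the moment at which its call begins. There is no depth.
- close_job(): hands the job in; it is judged then, once.
Trained networks look in the newest picture that a camera, given by its name, has taken for a name from the list of things; names that differ only in an ending like _2 or _b are one class to them, and where a whole thing is asked for, a point or a joint stands for the part that bears it (a point fixed in the world has none). Each returns a list of dicts, best first, with "p" (0 to 1); they miss things now and then, are a little off and sometimes report something else, mostly with a low value. They report only what shows in the picture. A call takes as long as a camera call. They do not tell look-alikes from the thing itself.
- boxes_of(camera, name): "position" ([column, row] in pixels, amid what is visible of it).
- mark_of(camera, name): "position" ([column, row] in pixels: a listed point, or the origin of a listed thing).
The state is a dict: "clock": time; "joints": joint angles; "qd": joint speeds; "effort": joint torques, N m; "position": TCP position; "eef_rot": TCP orientation; "contact_force": force on the tool from outside, world axes, zero at the start; "torque": the same for the moment, N m; "opening": opening from 0.0 (shut) to 1.0 (fully open); "grip_force": force on a finger pad.
Only numpy, scipy, OpenCV 4.12 (cv2) and the standard library are available. Lean on these libraries where they do the work, as an engineer would, in place of code of your own. Each camera call takes 0.05 s, during which the arm holds its last target. There are 200 camera calls.

## Task

Slide the blue parts tray under the low plywood riser, back end first, until its front wall is flush with the riser's front edge and only the black grip tab sticks out; leave it straight and in the middle of the opening. Do not bump the tray against the riser, and leave the yellow tray where it is.

Things in the scene. Friction and masses are not known exactly. Their poses are not given: they have to be found in the camera images.
- blue_tray: Blue parts tray, loose, open, 120 (x) x 110 (y) x 32 mm high, walls 3, 0.2-0.45 kg. Black grip tab on the middle of its front wall: 14 thick (y), x = -60 to -101, 8 to 38 above the tray's underside; pinch from above across y. Origin: centre of the box's underside; front wall at x = -60, back at +60, z up. Two hexagon nuts lie in it.
- blue_grip (a point): Centre of the blue tray's grip tab: in the tray's frame at x = -83, y = 0, z = 23 mm; axes as the tray's. At the end it lies outside, in front of the riser.
- yellow_tray: Yellow parts tray of the same shape, size and origin as the blue one, loose, with a roll of black tape in it. Either tray may be the left one.
- riser: Low plywood riser, fixed: board 180 mm deep (x) x 194 wide (y), underside 50 and top 62 above the bench, on two side panels; clear opening between them 170 wide, full depth. Low things lie on its back half, up to 79. Origin: bench height, under the board's centre; x points inward, front edge at x = -90, z up. Tray flush and centred: tray origin at x = -30, y = 0 here, x axes alike.
Not all that is in view belongs to the job. There is more than one size of the blue_tray; the job needs the larger.

How it is judged (in metres and radians):
At the end, for the whole second after the job is handed in: The blue tray stands flat and still on the bench under the riser, its front wall within 15 mm of flush with the riser's front edge and its grip tab outside in front, within 20 mm of the middle of the opening and within 10 degrees of straight (x of blue_tray in the frame of riser between -0.045 and -0.015 m and y of blue_tray in the frame of riser between -0.02 and 0.02 m and angle between the x axis of blue_tray and the x axis of riser, either way round below 0.175 rad and z of blue_tray in the frame of riser below 0.005 m and angle between blue_tray's own z axis and vertical below 0.05 rad and x of blue_grip in the frame of riser below -0.09 m and linear speed of blue_tray below 0.01 m/s); the robot touches nothing.
It fails at once if the blue tray is bumped against the riser (more than 4 N) (contact force between blue_tray and riser above 4 N).
It fails at once if the yellow tray is moved more than 20 mm (distance of yellow_tray from where it was at the start of the episode above 0.02 m).
It also fails if it takes over 45 s, if anything falls off the work surface, if the arm or the gripper's body presses on something with over 40 N, if the wrist force passes 120 N, or if a joint passes its speed limit or range.

## Working session

There is one attempt and no reset: what is moved stays moved. The work goes in short steps, Python scripts to look and compute and a tool call to move; the robot and the scene stay as the last step left them, time stands still between calls to the robot, and variables do not carry over. Pictures are saved under pics/ and viewed, at most 10 in all, crops included, and the job is handed in when it is done.

Besides the shell and the picture viewer there is one more tool, called after "Call:" by a JSON object that holds its "fn" and its "kwargs". step_arm: Moves the arm, as the interface text tells. Shift numbers are shares of 150 mm and turn numbers shares of 60 degrees, none past 1 either way. Its arguments: {"type":"object","properties":{"commands":{"type":"array"},"squeeze":{"type":"number"}},"required":["commands"]}

```bash
mkdir -p pics; cat > h.py <<'E'
from station import *
import numpy as np, cv2
def snap(n,f=None):
    c=read_camera(n)
    if f: cv2.imwrite('pics/'+f,c['pixels'][:,:,::-1])
    return c
def toworld(c,px,z):
    f=240/np.tan(np.radians(c['fovy'])/2)
    d=np.array([(px[0]-c['cx'])/f,(px[1]-c['cy'])/f,1]);P=np.array(c['pose'])
    d=P[:3,:3]@d;o=P[:3,3]
    return o+d*(z-o[2])/d[2]
def topix(c,X):
    f=240/np.tan(np.radians(c['fovy'])/2);P=np.array(c['pose'])
    q=P[:3,:3].T@(np.array(X)-P[:3,3]);return q[:2]/q[2]*f+[c['cx'],c['cy']]
E
python3 - <<'E'
from h import *
for n in('top','scene'):
    c=snap(n,n+'1.png');print(n,c['fovy'],c['cx'],c['cy'],np.round(c['pose'],3).tolist())
    for t in('blue_tray','yellow_tray','riser','blue_grip'):
        for fn,h in((boxes_of,15),(mark_of,23 if t=='blue_grip' else 0)):
            for r in fn(n,t):print(t,fn.__name__,np.round(r['position']),round(r['p'],2),np.round(toworld(c,r['position'],h)))
s=get_state();print(s['clock'],s['position'],s['eef_rot'],s['contact_force'])
E
```

```text
top 48.47720464871116 316.0820833288907 246.68889380179206 [[-0.012, -0.995, 0.096, 544.009], [-1.0, 0.014, 0.025, -82.348], [-0.026, -0.096, -0.995, 1052.024], [0.0, 0.0, 0.0, 1.0]]
blue_tray call [426. 194.] 0.66 [ 745. -273.   15.]
blue_tray call [456. 291.] 0.56 [ 555. -324.   15.]
blue_tray call [448. 289.] 0.75 [ 558. -313.    0.]
blue_tray call [424. 196.] 0.67 [ 743. -272.    0.]
yellow_tray call [214. 306.] 0.65 [530. 144.  15.]
yellow_tray call [213. 302.] 0.55 [539. 148.   0.]
riser call [314. 175.] 0.78 [786. -54.  15.]
riser call [313. 184.] 0.64 [773. -51.   0.]
blue_grip call [452. 290.] 0.75 [ 557. -318.   15.]
blue_grip call [427. 191.] 0.59 [ 750. -275.   15.]
blue_grip call [462. 329.] 0.91 [ 483. -331.   23.]
blue_grip call [419. 220.] 0.87 [ 691. -256.   23.]
scene 56.57757213060392 316.8429979338363 245.95294833935904 [[0.84, -0.261, 0.476, 221.163], [-0.543, -0.389, 0.744, -706.081], [-0.009, -0.883, -0.468, 443.037], [0.0, 0.0, 0.0, 1.0]]
blue_tray call [365. 344.] 0.93 [ 551. -319.   15.]
blue_tray call [438. 292.] 0.76 [ 737. -282.   15.]
blue_tray call [440. 298.] 0.9 [ 744. -282.    0.]
blue_tray call [368. 349.] 0.63 [ 558. -317.    0.]
yellow_tray call [226. 236.] 0.71 [519. 122.  15.]
yellow_tray call [232. 237.] 0.6 [538. 139.   0.]
riser call [378. 229.] 0.89 [811. -35.  15.]
riser call [371. 244.] 0.58 [773. -60.   0.]
blue_grip call [439. 294.] 0.73 [ 733. -288.   15.]
blue_grip call [367. 337.] 0.55 [ 563. -308.   15.]
blue_grip call [332. 360.] 0.89 [ 485. -328.   23.]
blue_grip call [408. 295.] 0.85 [ 679. -270.   23.]
0.9 [189.59196683 647.85113424 222.60832458] [[-9.59724987e-01  2.80941186e-01 -2.23126765e-05]
 [ 2.80941178e-01  9.59724975e-01  1.65293838e-04]
 [ 6.78518796e-05  1.52368076e-04 -9.99999986e-01]] [-0.39616582  0.31129171  0.41024075]
```

View pics/top1.png

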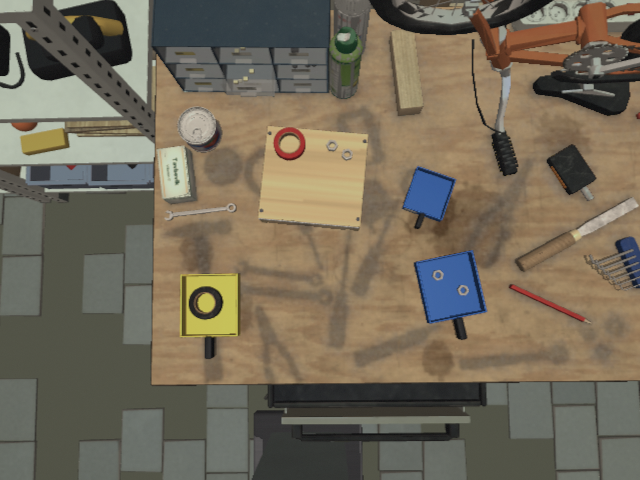

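View pics/scene1.png

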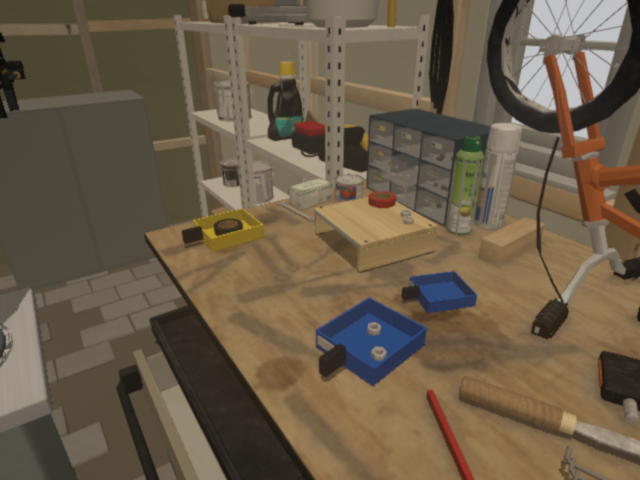

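Candidates for the blue tray are the large blue tray with two nuts at top (450,288) and the small empty blue one at (428,194). The yellow tray is at (210,305). I choose the large one with the nuts. Next I'll measure it and check the choice in a close crop.

```bash
cat >> h.py <<'E'
def fit(c,pts,z,fixed=None):
    w=np.array([toworld(c,p,z)[:2] for p in pts],np.float32)
    return cv2.minAreaRect(w)
def bluemask(img,roi):
    h=cv2.cvtColor(img,cv2.COLOR_RGB2HSV);m=cv2.inRange(h,(105,120,50),(125,255,255))
    k=np.zeros_like(m);x0,y0,x1,y1=roi;k[y0:y1,x0:x1]=m[y0:y1,x0:x1]
    n,l,s,_=cv2.connectedComponentsWithStats(k);i=1+np.argmax(s[1:,4]);return (l==i)
def rectpts(m):
    cs,_=cv2.findContours(m.astype(np.uint8),cv2.RETR_EXTERNAL,cv2.CHAIN_APPROX_NONE)
    return max(cs,key=len)[:,0,:].astype(float)
E
python3 - <<'E'
from h import *
c=snap('top');im=c['pixels']
m=bluemask(im,(390,235,510,350));p=rectpts(m)
print('tray z32',fit(c,p,32),'z0',fit(c,p,0)[1])
bw=cv2.boxPoints(fit(c,p,32));print(bw)
# riser
h=cv2.cvtColor(im,cv2.COLOR_RGB2HSV)
print(h[180,300],h[200,340],h[260,320],h[215,250],h[180,390])
v=im.astype(int);k=((v[:,:,0]>195)&(v[:,:,2]>110)).astype(np.uint8);k[:115]=0;k[240:]=0;k[:,:245]=0;k[:,385:]=0
k=cv2.morphologyEx(k,cv2.MORPH_OPEN,np.ones((5,5)))
q=rectpts(k);print('riser z62',fit(c,q,62));rb=cv2.boxPoints(fit(c,q,62));print(rb)
o=cv2.resize(im[100:360,240:510].copy(),None,fx=2.2,fy=2.2,interpolation=cv2.INTER_CUBIC)[:,:,::-1].copy()
for b,z in((bw,32),(rb,62)):
    for X in b: cv2.circle(o,tuple(int(t) for t in (topix(c,[*X,z])-[240,100])*2.2),3,(0,0,255),1)
cv2.imwrite('pics/crop1.png',o)
E
```

```text
tray z32 ((562.4578857421875, -309.5581970214844), (120.53199005126953, 113.36003112792969), 10.824484825134277) z0 (124.3133316040039, 116.9163589477539)
[[ 492.6196  -265.2047 ]
 [ 513.9088  -376.54773]
 [ 632.29614 -353.91168]
 [ 611.00696 -242.56866]]
[ 21  90 198] [ 19  93 197] [ 17  81 141] [ 17  93 154] [ 17  91 154]
riser z62 ((762.3871459960938, -51.082664489746094), (191.05909729003906, 71.16213989257812), 86.8674545288086)
[[ 721.6389   -144.5251  ]
 [ 792.6947   -148.41383 ]
 [ 803.1354     42.35977 ]
 [ 732.0796     46.248505]]
```

View pics/crop1.png

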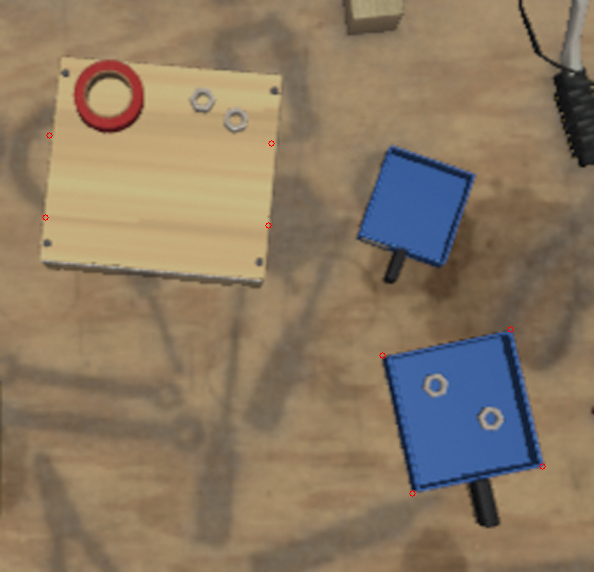

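The crop confirms the large blue tray with two nuts. Its box fit is 120x113 mm and the tab points toward the robot. The riser's colour mask was cut off, so I'll use the crop's board corners: (43,262), (262,276), (281,74), (62,58).

```bash
python3 - <<'E'
from h import *
c=snap('top')
P=np.array([(43,262),(262,276),(281,74),(62,58)])/2.2+[240,100]
W=np.array([toworld(c,p,62)[:2] for p in P]);print(W.round(1))
print([np.linalg.norm(W[i]-W[i-1]).round(1) for i in range(4)])
u=(W[3]-W[0]+W[2]-W[1]);a=np.arctan2(u[1],u[0])
v=(W[0]-W[1]+W[3]-W[2]);b=np.arctan2(-v[0],v[1]);print(W.mean(0),np.degrees([a,b]))
s=snap('scene','s2.png');
R=W.mean(0);th=(a+b)/2;ux=np.array([np.cos(th),np.sin(th)]);uy=np.array([-ux[1],ux[0]])
o=s['pixels'][:,:,::-1].copy()
def dr(ctr,ux,lx,ly,z):
    uy=np.array([-ux[1],ux[0]])
    q=[topix(s,[*(ctr+i*lx*ux+j*ly*uy),z]) for i,j in((-1,-1),(-1,1),(1,1),(1,-1))]
    cv2.polylines(o,[np.int32(np.round(np.array(q)*8))],True,(0,0,255),1,shift=3)
dr(R,ux,90,97,62);a=np.radians(10.8);dr(np.array([562.5,-309.6]),np.array([np.cos(a),np.sin(a)]),60,55,32)
cv2.imwrite('pics/ov.png',cv2.resize(o[180:400,270:490],None,fx=2.7,fy=2.7))
E
```

```text
[[ 693.2   48.5]
 [ 678.3 -138.2]
 [ 853.9 -158. ]
 [ 872.    31.7]]
[np.float64(179.6), np.float64(187.3), np.float64(176.8), np.float64(190.5)]
[774.34257461 -54.0007932 ] [-5.89634715 -5.0068947 ]
```

View pics/ov.png

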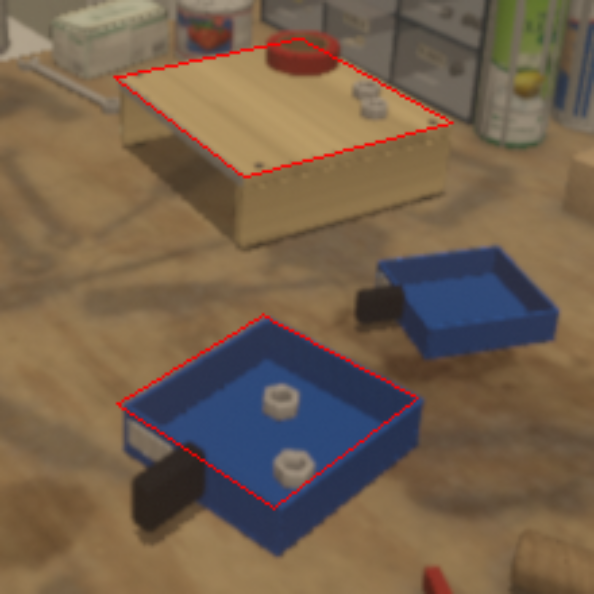

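Both views agree: the projected outlines land on the edges.
- **Tray:** centre (562,-310), yaw 10.8°
- **Riser:** centre (774,-54), yaw -5.5°

I'll arc round to the grip tab at height.

Call:
{"fn": "step_arm", "kwargs": {"commands": [[1,0.23,-0.13,0,-0.11],[1,0.23,-0.13,0,-0.11],[1,0.23,-0.13,0,-0.11],[1,0.23,-0.13,0,-0.11],[1,0.23,-0.13,0,-0.11],[1,0.23,-0.13,0,-0.11],[1,0.23,-0.13,0,-0.11],[1,0.23,-0.13,0,-0.11]]}}

```text
clock: 1.72
position: [467.1, 490.7, 222.9]
eef_rot: [[-0.351, 0.936, 0.0], [0.936, 0.351, 0.0], [0.0, 0.0, -1.0]]
contact_force: [0.8, 0.1, -0.6]
opening: 0.999
grip_force: 0.0
```

Call:
{"fn": "step_arm", "kwargs": {"commands": [[1,0.13,-0.24,0,-0.11],[1,0.13,-0.24,0,-0.11],[1,0.13,-0.24,0,-0.11],[1,0.13,-0.24,0,-0.11],[1,0.13,-0.24,0,-0.11],[1,0.13,-0.24,0,-0.11],[1,0.13,-0.24,0,-0.11],[1,0.13,-0.24,0,-0.11]]}}

```text
clock: 2.38
position: [622.2, 202.2, 222.9]
eef_rot: [[0.533, 0.846, 0.001], [0.846, -0.533, 0.001], [0.001, 0.0, -1.0]]
contact_force: [0.8, 0.7, 0.1]
opening: 0.999
grip_force: 0.0
```

Call:
{"fn": "step_arm", "kwargs": {"commands": [[1,-0.02,-0.26,0,-0.11],[1,-0.02,-0.26,0,-0.11],[1,-0.02,-0.26,0,-0.11],[1,-0.02,-0.26,0,-0.11],[1,-0.02,-0.26,0,-0.11],[1,-0.02,-0.26,0,-0.11],[1,-0.02,-0.26,0,-0.11],[1,-0.02,-0.26,0,0]]}}

```text
clock: 3.05
position: [597.3, -109.6, 222.7]
eef_rot: [[0.979, 0.203, 0.0], [0.203, -0.979, -0.0], [0.0, 0.0, -1.0]]
contact_force: [0.3, 0.1, -0.1]
opening: 1.0
grip_force: 0.0
```

Call:
{"fn": "step_arm", "kwargs": {"commands": [[1,-0.098,-0.18,-0.1,-0.015],[1,-0.098,-0.18,-0.1,0],[1,-0.098,-0.18,-0.1,0],[1,-0.098,-0.18,-0.1,0],[1,-0.098,-0.18,-0.1,0],[1,-0.098,-0.18,-0.1,0],[1,-0.098,-0.18,-0.1,0],[1,-0.098,-0.18,-0.1,0]]}}

```text
clock: 3.72
position: [479.5, -325.1, 102.0]
eef_rot: [[0.982, 0.191, 0.001], [0.191, -0.982, -0.0], [0.001, 0.0, -1.0]]
contact_force: [0.8, -0.5, 0.1]
opening: 1.003
grip_force: 0.0
```

```bash
python3 - <<'E'
from h import *
s=get_state();print(s['position'],s['eef_rot'][:,1] if hasattr(s['eef_rot'],'shape') else s['eef_rot'])
c=snap('scene')
o=c['pixels'][:,:,::-1].copy()
g=topix(c,[479,-325.5,23]);print(g)
cv2.circle(o,tuple(int(t) for t in g),3,(0,0,255),1)
cv2.imwrite('pics/hov.png',cv2.resize(o[180:440,220:480],None,fx=2.2,fy=2.2))
for r in mark_of('scene','blue_grip'):print(r['p'],toworld(c,r['position'],23))
E
```

```text
[ 479.542668   -325.12403223  102.03753383] [ 1.91243477e-01 -9.81542611e-01  1.90260355e-04]
[326.962091   361.15444022]
0.85 [ 680.89072096 -271.02163373   23.        ]
0.84 [ 486.07347262 -327.94748339   23.        ]
```

View pics/hov.png

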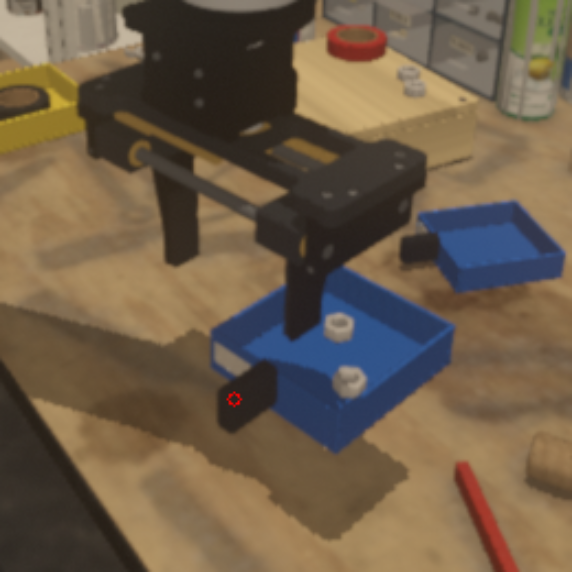

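The gripper hovers right over the tab at crop (248,395), and my mark falls slightly toward the tab's outer end. I'll shift +3 mm in x, descend to z = 12 mm and pinch.

Call:
{"fn": "step_arm", "kwargs": {"commands": [[1,0.023,-0.006,-0.2,0],[1,0,0,-0.2,0],[1,0,0,-0.12,0],[1,0,0,-0.08,0],[0,0,0,0,0],[-0.4,0,0,0,0],[-1,0,0,0,0],[-1,0,0,0,0]], "squeeze": 25}}

```text
clock: 4.48
position: [484.5, -325.7, 14.1]
eef_rot: [[0.982, 0.191, 0.003], [0.191, -0.982, -0.001], [0.002, 0.002, -1.0]]
contact_force: [0.6, -0.2, -1.0]
opening: 0.78
grip_force: 0.0
```

Call:
{"fn": "step_arm", "kwargs": {"commands": [[-1,0,0,0,0],[-1,0,0,0,0],[-1,0,0,0,0],[-1,0,0,0,0]]}}

```text
clock: 4.82
position: [483.7, -325.1, 12.9]
eef_rot: [[0.982, 0.191, 0.001], [0.191, -0.982, -0.0], [0.001, 0.0, -1.0]]
contact_force: [0.5, 0.1, -0.4]
opening: 0.475
grip_force: 0.0
```

```bash
python3 - <<'E'
from h import *
c=snap('scene','grasp.png');s=get_state()
for r in mark_of('scene','blue_tray'):print(r['p'],toworld(c,r['position'],0))
cv2.imwrite('pics/grasp.png',cv2.resize(c['pixels'][180:440,220:480,::-1],None,fx=2.2,fy=2.2))
E
```

```text
0.58 [ 747.75280911 -277.15716218    0.        ]
```

View pics/grasp.png

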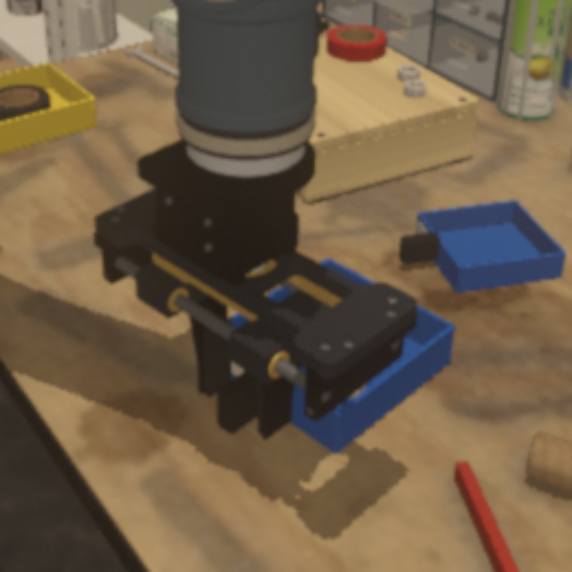

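The fingers straddle the tab at crop (240,405) and are still closing.

Call:
{"fn": "step_arm", "kwargs": {"commands": [[-1,0,0,0,0],[-1,0,0,0,0],[-1,0,0,0,0],[-1,0,0,0,0],[-1,0,0,0,0],[-1,0,0,0,0],[-1,0,0,0,0],[-1,0,0,0,0]]}}

```text
clock: 5.58
position: [483.4, -325.2, 12.6]
eef_rot: [[0.982, 0.19, 0.0], [0.19, -0.982, -0.0], [0.0, 0.0, -1.0]]
contact_force: [-0.6, -0.3, -0.1]
opening: 0.157
grip_force: 24.9
```

Tab gripped: the opening is 13.7 mm and the tab is 14 mm. I'll slide it sideways, turning it straight, to a place in front of the opening.

Call:
{"fn": "step_arm", "kwargs": {"commands": [[-1,0,0.06,0,0],[-1,0.01,0.12,0,-0.02],[-1,0.01,0.17,0,-0.025],[-1,0.01,0.17,0,-0.025],[-1,0.01,0.17,0,-0.025],[-1,0.01,0.17,0,-0.025],[-1,0.01,0.17,0,-0.025],[-1,0.01,0.17,0,-0.025]]}}

```text
clock: 6.25
position: [493.5, -143.3, 12.6]
eef_rot: [[1.0, 0.012, -0.0], [0.012, -1.0, 0.0], [-0.0, -0.0, -1.0]]
contact_force: [0.4, -0.8, -0.9]
opening: 0.161
grip_force: 24.9
```

Call:
{"fn": "step_arm", "kwargs": {"commands": [[-1,0.02,0.17,0,-0.025],[-1,0.02,0.17,0,-0.025],[-1,0.02,0.17,0,-0.025],[-1,0.02,0.14,0,-0.025],[-1,0,0.08,0,-0.002],[-1,0,0.04,0,0],[-1,0,0,0,0],[-1,0,0,0,0]]}}

```text
clock: 6.92
position: [505.6, -28.7, 12.5]
eef_rot: [[0.996, -0.091, -0.001], [-0.091, -0.996, 0.001], [-0.001, -0.001, -1.0]]
contact_force: [0.3, 1.6, -0.0]
opening: 0.159
grip_force: 24.9
```

```bash
python3 - <<'E'
from h import *
s=get_state();p=s['position'];print(s['clock'],p,np.degrees(np.arctan2(s['eef_rot'][1][1],s['eef_rot'][0][1])))
c=snap('top');o=c['pixels'][:,:,::-1].copy()
cv2.imwrite('pics/pre.png',cv2.resize(o[110:350,190:450],None,fx=2.3,fy=2.3,interpolation=cv2.INTER_CUBIC))
E
```

```text
6.9167 [505.57185728 -28.71677713  12.54542152] -95.24907705107913
```

View pics/pre.png

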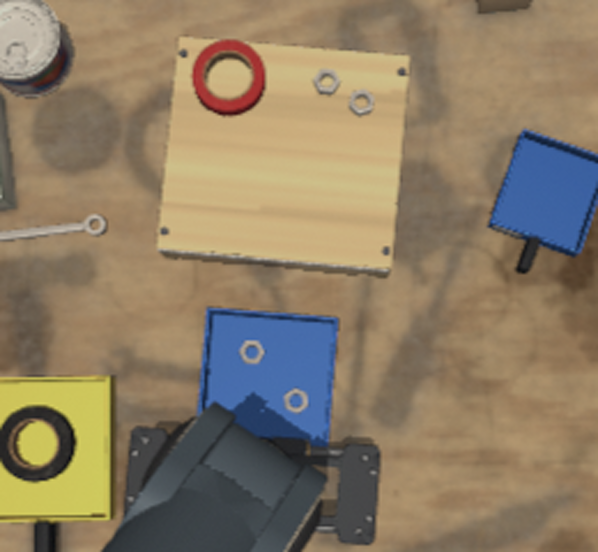

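The tray is straight in front of the opening, with its back rim corners at crop (207,310) and (339,319). The yellow tray is untouched. Next I'll convert those corners to the riser frame.

```bash
python3 - <<'E'
from h import *
c=snap('top')
th=np.radians(-5.5);R=np.array([[np.cos(th),-np.sin(th)],[np.sin(th),np.cos(th)]]);o=np.array([774.3,-54])
f=lambda p,z:(R.T@(toworld(c,np.array(p)/2.3+[190,110],z)[:2]-o)).round(1)
print('back rim',f((207,309.5),32),f((340,318.5),32))
print('riser top FL FR BR BL',f((158,249.5),62),f((389,266),62),f((411,54.5),62),f((179,37),62))
m=bluemask(c['pixels'],(260,235,350,310));
q=[p for p in rectpts(m) if p[1]<285]
w=np.array([R.T@(toworld(c,p,32)[:2]-o) for p in q])
print('blue extent riser frame',w.min(0),w.max(0))
s=get_state();print('tcp riser',R.T@(np.array(s['position'])[:2]-o))
E
```

```text
back rim [-132.6   54.5] [-131.1  -57.1]
riser top FL FR BR BL [-89.5  95.9] [-87.9 -93.1] [ 89.3 -97.7] [89.5 95.4]
blue extent riser frame [-208.63283227  -54.75458876] [-130.1934169    54.44252583]
tcp riser [-269.81964584   -1.47543198]
```

It measures centred (about -0.5 mm), with the tray centre at x ≈ -191 in the riser frame. Push straight in by 160 mm.

Call:
{"fn": "step_arm", "kwargs": {"commands": [[-1,0.05,-0.004,0,0],[-1,0.1,-0.009,0,0],[-1,0.1,-0.009,0,0],[-1,0.1,-0.009,0,0],[-1,0.1,-0.009,0,0],[-1,0.1,-0.009,0,0],[-1,0.1,-0.009,0,0],[-1,0.1,-0.009,0,0]]}}

```text
clock: 7.68
position: [617.1, -41.3, 12.5]
eef_rot: [[0.995, -0.096, -0.004], [-0.096, -0.995, 0.001], [-0.004, -0.0, -1.0]]
contact_force: [-3.4, 0.2, 5.6]
opening: 0.158
grip_force: 25.0
```

Call:
{"fn": "step_arm", "kwargs": {"commands": [[-1,0.1,-0.009,0,0],[-1,0.1,-0.009,0,0],[-1,0.07,-0.007,0,0],[-1,0.03,-0.003,0,0],[-1,0.015,-0.002,0,0],[-1,0,0,0,0],[-1,0,0,0,0]]}}

```text
clock: 8.27
position: [665.0, -45.5, 12.5]
eef_rot: [[0.996, -0.095, -0.0], [-0.095, -0.996, -0.001], [-0.0, 0.001, -1.0]]
contact_force: [-0.7, -1.8, -0.1]
opening: 0.16
grip_force: 25.0
```

```bash
python3 - <<'E'
from h import *
s=get_state();th=np.radians(-5.5);R=np.array([[np.cos(th),-np.sin(th)],[np.sin(th),np.cos(th)]])
print(s['clock'],R.T@(np.array(s['position'])[:2]-[774.3,-54]),s['position'][2],s['contact_force'])
E
```

```text
8.2667 [-109.56479815   -2.03933332] 12.463373952277417 [-0.67780752 -1.82381582 -0.11572566]
```

The TCP is at -109.6, so the tray should be flush. Release and go straight up.

Call:
{"fn": "step_arm", "kwargs": {"commands": [[0.2,0,0,0,0],[0.2,0,0,0,0],[0.2,0,0,0,0],[0.2,0,0,0,0],[0.2,0,0,0,0],[0.2,0,0,0,0],[0.2,0,0,0,0],[0.2,0,0,0,0]]}}

```text
clock: 8.93
position: [665.7, -44.1, 12.5]
eef_rot: [[0.996, -0.093, 0.0], [-0.093, -0.996, -0.0], [0.0, 0.0, -1.0]]
contact_force: [0.9, -0.5, -0.8]
opening: 0.588
grip_force: 0.0
```

Call:
{"fn": "step_arm", "kwargs": {"commands": [[0.2,0,0,0.05,0],[0.2,0,0,0.15,0],[0.2,0,0,0.25,0],[0.2,0,0,0.25,0],[0.2,0,0,0.25,0],[0.2,-0.2,0,0.15,0],[0.2,-0.25,0,0,0],[0.2,-0.25,0,0,0]]}}

```text
clock: 9.6
position: [560.8, -44.9, 179.6]
eef_rot: [[0.996, -0.093, 0.004], [-0.093, -0.996, -0.0], [0.004, -0.0, -1.0]]
contact_force: [0.6, 0.4, 1.4]
opening: 0.606
grip_force: 0.0
```

Call:
{"fn": "step_arm", "kwargs": {"commands": [[0.2,-0.1,-0.25,0,0],[0.2,0,-0.25,0,0],[0.2,0,-0.25,0,0],[0.2,0,-0.25,0,0],[0.2,0,-0.25,0,0],[0.2,0,-0.25,0,0],[0.2,0,0,0,0],[0.2,0,0,0,0]]}}

```text
clock: 10.27
position: [544.4, -272.7, 178.4]
eef_rot: [[0.995, -0.099, 0.001], [-0.099, -0.995, -0.002], [0.001, 0.002, -1.0]]
contact_force: [0.7, 0.9, 0.4]
opening: 0.602
grip_force: 0.0
```

```bash
python3 - <<'E'
from h import *
c=snap('top');a=cv2.resize(c['pixels'][110:350,230:400,::-1],None,fx=2.3,fy=2.3)
d=snap('scene');b=cv2.resize(d['pixels'][170:410,230:400,::-1],None,fx=2.3,fy=2.3)
cv2.imwrite('pics/end.png',np.hstack([a,b]))
th=np.radians(-5.5);R=np.array([[np.cos(th),-np.sin(th)],[np.sin(th),np.cos(th)]])
for n,k in(('top',c),('scene',d)):
    for r in mark_of(n,'blue_grip'):print(n,r['p'],R.T@(toworld(k,r['position'],23)[:2]-[774.3,-54]))
E
```

```text
top 0.76 [ -63.52091674 -208.39949857]
top 0.63 [-113.14792384   -0.75602183]
scene 0.88 [ -70.31250254 -219.62169221]
scene 0.85 [-102.37867993   13.936177  ]
```

View pics/end.png

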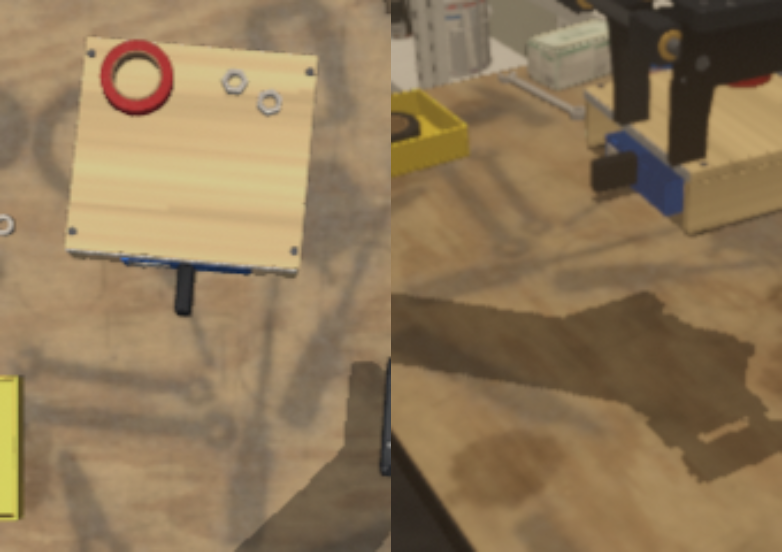

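The tray's front wall is flush with the riser's front edge at left crop (185,265) and centred, and only the tab at (183,290) sticks out. The top view puts the grip at x = -113, y = -1 mm against a nominal -113, 0. The yellow tray is unmoved and the arm is clear.

```bash
python3 -c "
from station import *
print(close_job())"
```

```text
the job is handed in; nothing more can be done
None
```

The large blue tray is under the riser, flush, straight and centred with only its grip tab out; the yellow tray was left alone and the job is handed in (no verdict was returned).

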